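# Sort the airbrush gas cans by heft

## Robot

A 6-joint arm with a two-finger parallel gripper is mounted at the origin on the work surface. World frame = base frame: x ahead of the robot, y to its left, z up, the work surface at z = 0. Lengths are in m, angles in rad, forces in N, time in s.
With the tool pointing down it reaches from about 0.375 to 0.75 m from the base axis. Payload 9 kg.
Tool frame: the origin (TCP) lies between the finger pads; the fingertips stand 19 mm ahead of it and the grasp point (between the pads) is the TCP; z points along the fingers, x is the direction in which the jaws open and shut, and the axes are right-handed (so a half turn about z gives the same grasp; the last joint's range is limited). The gripper opens to 85 mm and grips with 20 to 120 N. Pads are 22 mm wide; open, the fingers measure 114 mm over their backs; the gripper's body (76 mm by 85 mm) begins 54 mm behind the grasp point. The pads swing forward as they close: fully open they stand 13 mm farther back than shut.
Start: joints at [-1.45, 0.104, 0.097, 1.564, 0, 1.353], TCP at [0.199, -0.566, 0.25] pointing down, gripper open.
Joint ranges: [-2.99, 2.99], [-0.84, 1.86], [-1.1, 1.16], [-1.84, 2.11], [-1.51, 1.56], [-3.14, 3.14]. Speed limits (rad/s): [2.22, 2.22, 2.57, 3.14, 3.14, 3.14].

## Interface

Orientations are given as a rotation vector (axis times angle).
In Python, from station import robot, eyes, ticket gives the robot as it stands.
- The arm moves only by the tool servo_tool, never from a script. Its arguments are lists of equal length, an entry for each row: "delta_rot": the turn, a rotation vector about the tool's x, y, z in degrees, a list of three; "xyz": the shift along the tool's x, y, z in m, a list of three; "hand": the finger opening in m, from 0 to 0.0854. A call has 1 to 8 rows; each row is the pose to reach, as a shift and turn from the pose commanded when the call began, along the tool's axes at that moment; what a row does not reach only later rows make up. A row lasts 1/8 s, in which the tool goes at most 62.5 mm and 10.7 degrees, less where a joint would pass 70% of its speed; a pose out of reach is approached as far as the arm can. A call with a gripper value outside its range is refused whole. The fingers move at their own pace and stop on an object; "newtons" is the grip in N (left out, the last holds). Time passes only in rows, so rows that repeat a pose let the fingers close. It gives the time, the measured TCP pose, the force and the opening at its end, in the units of the state.
- robot.sense(): the state, without advancing time (a new reading comes with each control period).
- eyes.camera(name): name is "scene" or "top"; returns a dict with "frame" (400x640x3 uint8, red, green, blue), "fx", "fy", "cx", "cy" (pixels), "eye" and "attitude" of the camera in the world. Camera axes: x right, y up, looking along -z (the intrinsics and any distortion apply to the point x, -y, -z); pixel columns grow to the right and rows downward; lengths in m; the calibration is good to about 2 mm. A picture is of the moment at which its call begins. There is no depth.
- ticket.sign_off(): hands the job in, once; it reports no verdict.
The state is a dict: "clock": time; "joint_pos": joint angles; "joint_vel": joint speeds; "joint_torque": joint torques, N m; "position": TCP position; "orientation": TCP orientation; "force": force on the tool from outside, world axes, zero at the start; "wrist_torque": the same for the moment, N m; "grip_width": finger opening in m.
Only numpy, scipy, OpenCV 4.12 (cv2) and the standard library are available. Lean on these libraries where they do the work, as an engineer would, in place of code of your own. Each camera call takes 0.05 s, during which the arm holds its last target.

## Task

Three capped airbrush gas cans are standing on the bench, all alike; tell by their weight, as you lift them, which are full and which are empty. Stand the full ones in the divided wooden stock rack, one to a compartment, and the empty ones in the plain shallow steel tray, setting every can down upright without dropping it or knocking it over. Leave the can with the regulator on it and the two dropper bottles where they are.

Things in the scene. Friction and masses are not known exactly. Their poses are not given: they have to be found in the camera images.
- can_a_mid (a point): centre of a capped gas can, on its axis 70 mm above its foot, z up. Sealed bare-metal can, 53 mm in diameter, 140 mm tall, upright: straight wall up to 113 mm, then shoulder and a white cap 31 mm wide. Grip the wall from above, about 30 mm above this point. An empty can weighs 105 to 120 g, a full one 330 to 400 g; they look the same, and any of the three may be either.
- can_b_mid (a point): centre of a capped gas can, on its axis 70 mm above its foot, z up. Sealed bare-metal can, 53 mm in diameter, 140 mm tall, upright: straight wall up to 113 mm, then shoulder and a white cap 31 mm wide. Grip the wall from above, about 30 mm above this point. An empty can weighs 105 to 120 g, a full one 330 to 400 g; they look the same, and any of the three may be either.
- can_c_mid (a point): centre of a capped gas can, on its axis 70 mm above its foot, z up. Sealed bare-metal can, 53 mm in diameter, 140 mm tall, upright: straight wall up to 113 mm, then shoulder and a white cap 31 mm wide. Grip the wall from above, about 30 mm above this point. An empty can weighs 105 to 120 g, a full one 330 to 400 g; they look the same, and any of the three may be either.
- stock_rack: plywood rack for full cans, fixed: 256 mm long (its x) by 104 mm wide (its y), outer walls 46 mm high, 8 mm thick, floor 6 mm thick. Two cross dividers 40 mm high, 6 mm thick make three compartments in a row, 76 mm long and 88 mm wide, centred at x = -82, 0, +82 mm. Steel bail handle at each end. Origin at the centre of its underside, z up.
- empties_tray: plain undivided steel tray for empty cans, fixed: 270 mm long (its x) by 120 mm wide (its y), rolled rim 27 mm high and 6 mm thick, floor 3 mm thick. Origin at the centre of its underside, z up.
- can_in_use: bystander, to be left alone: the same can without cap, with a regulator, round gauge and black knob screwed on top, 184 mm tall. Origin at the centre of its foot.
- dropper_1: bystander, to be left alone: clear dropper bottle with a pointed white top, 37 mm in diameter, 110 mm tall. Origin at the centre of its foot.
- dropper_2: bystander, to be left alone: clear dropper bottle with a pointed black top, 37 mm in diameter, 110 mm tall. Origin at the centre of its foot.
Not all that is in view belongs to the job. Leave any green or orange look-alike of the part that bears can_a_mid alone.

How it is judged:
By the outcome, as a careful person would: the job done as asked, in the order asked, and still so for the second after the job is handed in, with the robot touching nothing.
It also fails if it takes over 70 s, if anything falls off the work surface, if the arm or the gripper's body presses on something with over 40 N, if the wrist force passes 120 N, or if a joint passes its speed limit or range.

## Working session

There is one attempt and no reset: what is moved stays moved. The work goes in short steps, Python scripts to look and compute and a tool call to move; the robot and the scene stay as the last step left them, time stands still between calls to the robot, and variables do not carry over. Pictures are saved under pics/ and viewed, and the job is handed in when it is done.

Besides the shell and the picture viewer there is one more tool, called as a command line: name --argument value ..., lists and objects as JSON in quotes. servo_tool: Moves the arm, as the interface text tells. Its arguments: {"type":"object","properties":{"delta_rot":{"type":"array"},"xyz":{"type":"array"},"hand":{"type":"array"},"newtons":{"type":"number"}},"required":["delta_rot","xyz","hand"]}

```bash
mkdir -p pics; ls
python3 - <<'E'
from station import robot, eyes, ticket
import cv2,numpy as np
for n in("scene","top"):
    c=eyes.camera(n); cv2.imwrite(f"pics/{n}0.png",c["frame"][:,:,::-1])
    print(n,{k:v for k,v in c.items() if k!="frame"})
print(robot.sense())
E
```

```text
pics
scene {'fx': 433.397361444911, 'fy': 433.397361444911, 'cx': 319.5884908080476, 'cy': 196.23579505723978, 'eye': array([ 1.15143893, -0.34424235,  0.88947714]), 'attitude': array([0.61879387, 0.356539  , 0.96270497])}
top {'fx': 403.83321525206605, 'fy': 403.83321525206605, 'cx': 314.72715703271143, 'cy': 196.722292621953, 'eye': array([0.42341097, 0.00358159, 0.99805692]), 'attitude': array([ 0.1526854 , -0.13115149, -1.57867673])}
{'clock': 0.1, 'joint_pos': array([-1.44972860e+00,  1.04642673e-01,  9.65285169e-02,  1.56393511e+00,
        3.49576708e-05,  1.35307435e+00]), 'joint_vel': array([-0.00128669, -0.00151687,  0.00071601, -0.0001655 ,  0.0016061 ,
        0.00054438]), 'joint_torque': array([ 5.97698017e-03, -5.58205032e+01,  5.04721713e+01,  1.27080549e-02,
       -2.35805283e-04, -2.07977030e-05]), 'position': array([ 0.1993771 , -0.56559187,  0.24958809]), 'orientation': array([-2.56337298e+00,  1.81459248e+00,  1.28176993e-03]), 'force': array([ 0.17433319, -0.19110272, -0.31135733]), 'wrist_torque': array([-0.01195041, -0.00344301,  0.00308071]), 'grip_width': 0.08517872087374469}
```

View pics/scene0.png

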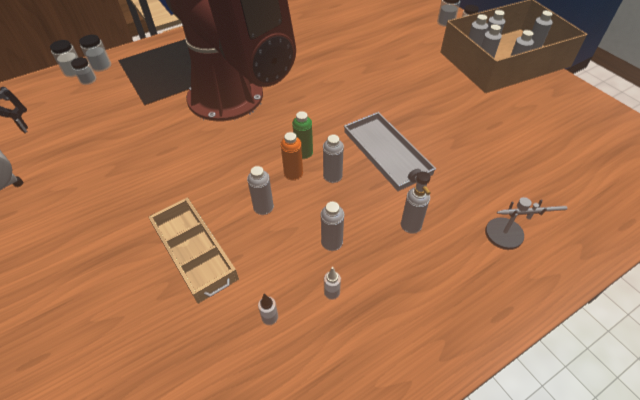

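View pics/top0.png

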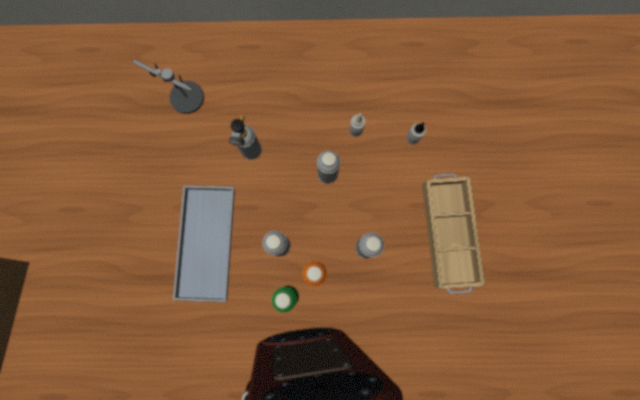

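The scene view shows grey cans with caps near (258,172), (333,143) and (332,210). The green and orange look-alikes are at (302,118) and (290,140), the rack is on the left and the tray on the right. Next I'll enlarge the crops to measure.

```bash
cat > h.py <<'E'
import numpy as np,cv2
from scipy.spatial.transform import Rotation as R
from station import robot, eyes, ticket
def cam(n):
    return eyes.camera(n)
def ray(c,u,v,z):
    d=np.array([(u-c["cx"])/c["fx"],-(v-c["cy"])/c["fy"],-1.])
    d=R.from_rotvec(c["attitude"]).apply(d); e=np.array(c["eye"])
    return e+d*(z-e[2])/d[2]
def proj(c,p):
    q=R.from_rotvec(c["attitude"]).inv().apply(np.array(p)-c["eye"])
    return c["cx"]+c["fx"]*q[0]/-q[2], c["cy"]-c["fy"]*q[1]/-q[2]
def crop(c,name,x0,y0,w,h,s):
    im=c["frame"][y0:y0+h,x0:x0+w,::-1]
    cv2.imwrite("pics/"+name,cv2.resize(im,None,fx=s,fy=s,interpolation=cv2.INTER_CUBIC))
E
python3 - <<'E'
from h import *
t=cam("top");s=cam("scene")
print(proj(t,[.199,-.566,.25]),proj(s,[.199,-.566,.25]), proj(t,[0,0,0]))
crop(t,"t1.png",165,100,195,200,4) 
crop(t,"t2.png",335,100,160,200,3.0)
crop(s,"s1.png",140,90,200,150,4)
crop(s,"s2.png",240,90,200,150,4)
E
```

```text
(np.float64(656.7314203571896), np.float64(400.32729241085457)) (np.float64(1.9494946008442184), np.float64(139.98380813798477)) (np.float64(325.01169086430343), np.float64(462.2265209556634))
```

```bash
python3 -c "
import cv2
for a in ('t1','t2'):
    i=cv2.imread(f'pics/{a}.png');print(i.shape)
i=cv2.imread('pics/t1.png');cv2.imwrite('pics/t1b.png',cv2.resize(i,None,fx=.75,fy=.75))"
```

```text
(800, 780, 3)
(600, 480, 3)
```

View pics/t1b.png

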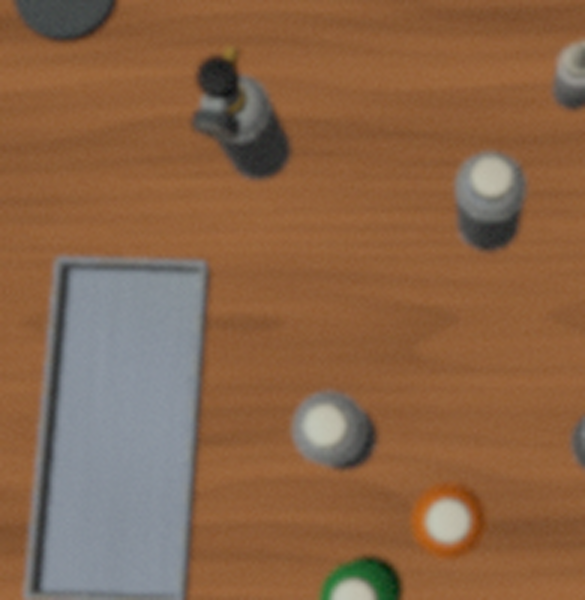

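View pics/t2.png

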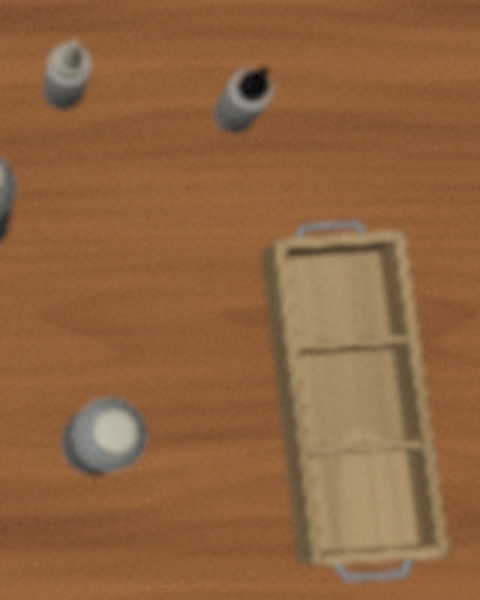

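View pics/s1.png

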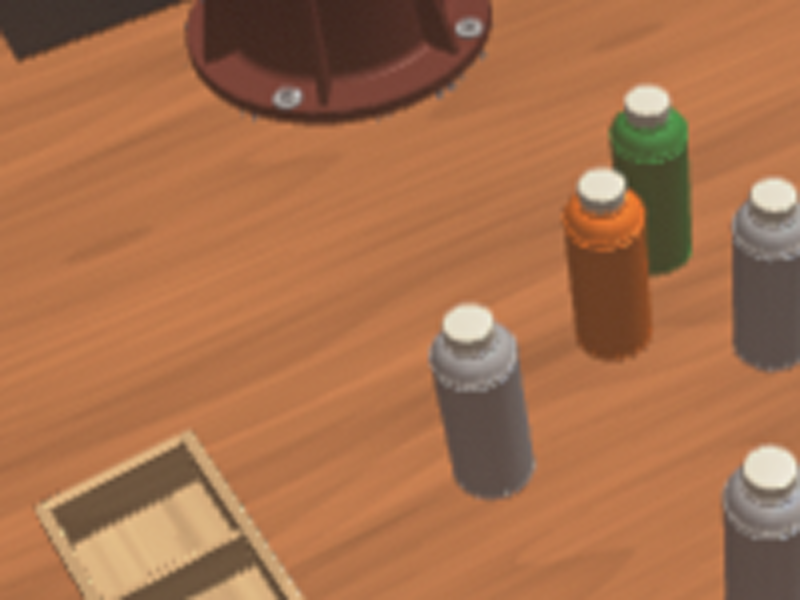

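View pics/s2.png

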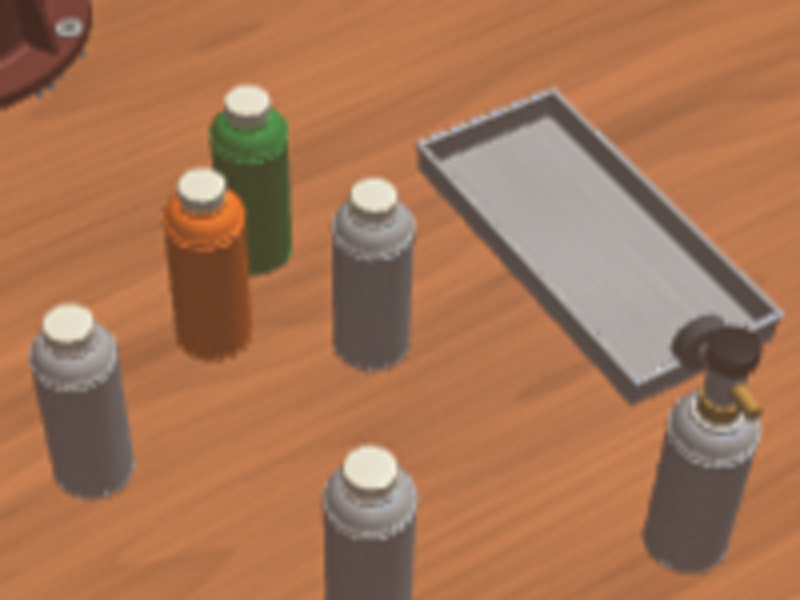

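Run:
```python
from h import *
t=cam("top");s=cam("scene")
crop(t,"t3.png",170,180,70,125,4.8)
crop(t,"t4.png",415,165,80,135,4.4)
crop(s,"s3.png",145,195,100,110,5)
crop(s,"s4.png",340,105,100,90,6)
from scipy.optimize import least_squares
for n,a,b in [("C1",(273.0,241.4),(333,139)),("C2",(328.7,158.4),(332.3,207)),("C3",(373.4,243.7),(257,171)),("orange",(314,273.4),(290.2,136.7)),("green",(284,299.5),(301.6,115.2))]:
    f=lambda p:np.r_[np.array(proj(t,p))-a,np.array(proj(s,p))-b]
    r=least_squares(f,[.4,0,.14]); print(n,r.x.round(4),r.fun.round(2),ray(t,*a,.14).round(4),ray(s,*b,.14).round(4))
```

```text
C1 [0.4852 0.1044 0.1351] [ 0.12  0.06  0.16 -0.03] [0.485 0.104 0.14 ] [0.4894 0.101  0.14  ]
C2 [ 0.6662 -0.0172  0.1364] [-0.03 -0.02 -0.04  0.01] [ 0.6652 -0.0172  0.14  ] [ 0.6685 -0.0187  0.14  ]
C3 [ 0.4782 -0.1081  0.1352] [-0.38 -0.16 -0.46  0.02] [ 0.4775 -0.1082  0.14  ] [ 0.483  -0.1086  0.14  ]
orange [0.4173 0.0181 0.1337] [-0.07 -0.03 -0.1   0.01] [0.4173 0.0178 0.14  ] [0.4236 0.0153 0.14  ]
green [0.3653 0.0815 0.1377] [-0.41 -0.19 -0.58  0.07] [0.365  0.0804 0.14  ] [0.3682 0.0816 0.14  ]
```

View pics/t3.png

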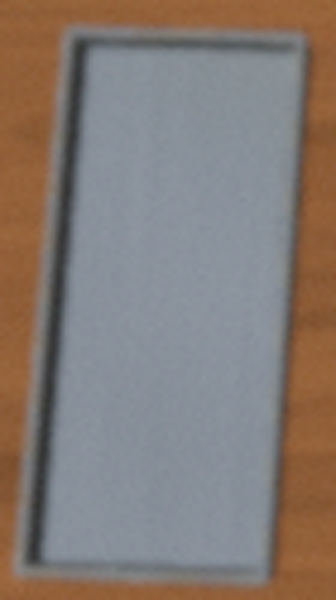

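View pics/t4.png

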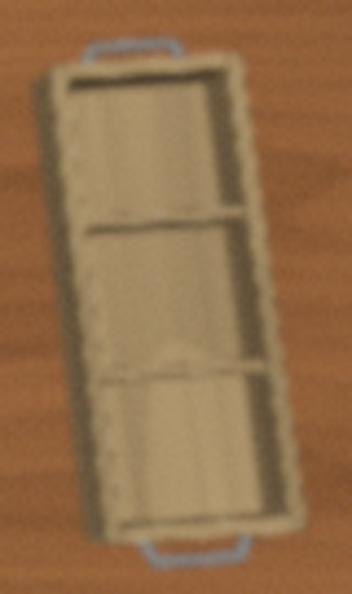

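View pics/s3.png

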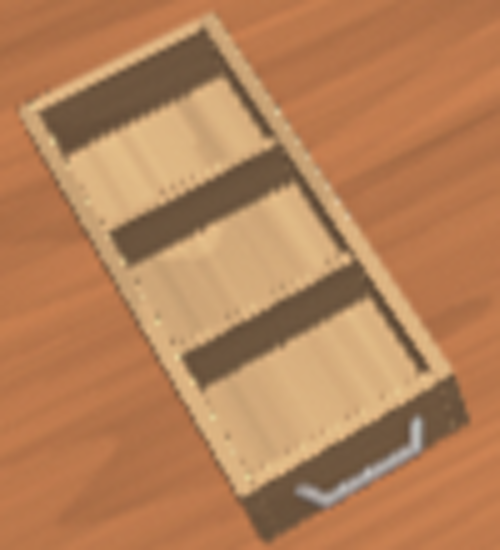

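View pics/s4.png

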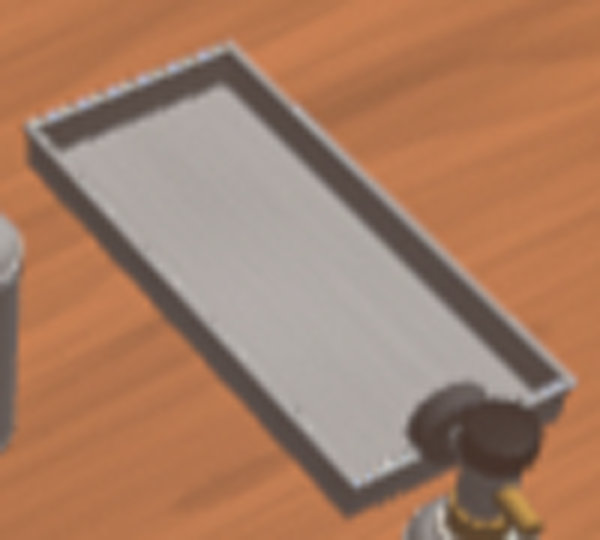

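Run:
```python
from h import *
from scipy.optimize import least_squares
t=cam("top");s=cam("scene")
def fit(L,W,z,tp,sp):
    # corner order: (+x,+y),(+x,-y),(-x,-y),(-x,+y), long axis ~ world x
    c=np.array([[L/2,W/2],[L/2,-W/2],[-L/2,-W/2],[-L/2,W/2]])
    def w(p):
        co,si=np.cos(p[2]),np.sin(p[2]); return [np.r_[p[:2]+[co*a-si*b,si*a+co*b],z] for a,b in c]
    for name,cams in (("both",[(t,tp),(s,sp)]),("top",[(t,tp)]),("scene",[(s,sp)])):
        f=lambda p:np.concatenate([np.array(proj(cm,q))-u for cm,px in cams for q,u in zip(w(p),px)])
        r=least_squares(f,[.5,0,0]); print(name,r.x.round(4),abs(r.fun).max().round(2))
tp=np.array([(52,72),(240,55),(303,525),(103,540)])/4.4+[415,165]-.4
sp=np.array([(453,375),(242,495),(22,108),(212,14)])/5+[145,195]-.4
fit(.256,.104,.046,tp,sp)
tp=np.array([(66,28),(306,34),(270,580),(17,574)])/4.8+[170,180]-.4
sp=np.array([(575,382),(350,487),(28,125),(232,45)])/6+[340,105]-.4
fit(.270,.120,.027,tp,sp)
for n,a,b in [("C1",(273.0,241.4),(333,139)),("C2",(328.7,158.4),(332.3,207)),("C3",(373.4,243.7),(257,171)),("orange",(314,273.4),(290.2,136.7)),("green",(284,299.5),(301.6,115.2))]:
    r=least_squares(lambda p:np.r_[np.array(proj(t,[*p,.14]))-a,np.array(proj(s,[*p,.14]))-b],[.4,0]); print(n,r.x.round(4),r.fun.round(2))
print("d1",ray(t,357,117,.1),ray(s,332,270,.1),"d2",ray(t,418,128,.1),ray(s,266,298,.1)); print("use",ray(t,247.5,152,.0),ray(s,411,228,0))
print(R.from_rotvec(robot.sense()["orientation"]).as_matrix().round(3))
```

```text
both [ 0.5118 -0.3114  0.051 ] 2.06
top [ 0.5109 -0.3107  0.0499] 1.71
scene [ 0.5132 -0.312   0.0529] 0.87
both [ 0.4956  0.2831 -0.0438] 1.16
top [ 0.4947  0.2835 -0.0397] 1.01
scene [ 0.4978  0.2817 -0.0504] 0.7
C1 [0.486  0.1033] [ 0.36 -0.52  0.02 -1.1 ]
C2 [ 0.6666 -0.0177] [ 0.23 -0.62 -0.12 -0.79]
C3 [ 0.4792 -0.1082] [-0.07 -0.81 -0.55 -1.08]
orange [0.4188 0.0173] [ 0.25 -0.74 -0.24 -1.38]
green [0.3659 0.0811] [-0.31 -0.42 -0.63 -0.42]
d1 [ 0.77565525 -0.08613568  0.1       ] [ 0.78008456 -0.09221584  0.1       ] d2 [ 0.74629392 -0.22685396  0.1       ] [ 0.76218165 -0.23651731  0.1       ]
use [0.72483667 0.18776143 0.        ] [ 7.40002793e-01  1.70583655e-01 -1.11022302e-16]
[[ 0.332 -0.943  0.   ]
 [-0.943 -0.332  0.   ]
 [-0.    -0.    -1.   ]]
```

```bash
cat > go.py <<'E'
import sys
from h import *
def to(x,y,z,yawdeg=None):
    s=robot.sense(); M=R.from_rotvec(s["orientation"])
    d=M.inv().apply(np.array([x,y,z])-s["position"])
    if yawdeg is None: tgt=M
    else:
        a=np.radians(yawdeg); c,n=np.cos(a),np.sin(a)
        tgt=R.from_matrix(np.array([[c,n,0],[n,-c,0],[0,0,-1]]))
    print("t",round(s["clock"],2),"pos",s["position"].round(4),"d",d.round(4),"rot",np.degrees((M.inv()*tgt).as_rotvec()).round(2),"F",s["force"].round(2),"w",round(s["grip_width"],4))
a=[float(v) for v in sys.argv[1:]]
to(*a)
E
python3 go.py .479 -.108 .25 93
```

```text
t 0.4 pos [ 0.1994 -0.5659  0.2502] d [-3.389e-01 -4.159e-01  3.000e-04] rot [  -0.     -0.   -163.59] F [0.33 0.15 0.73] w 0.0853
```

servo_tool --xyz '[[-0.339,-0.416,0],[-0.339,-0.416,0],[-0.339,-0.416,0],[-0.339,-0.416,0],[-0.339,-0.416,0],[-0.339,-0.416,0],[-0.339,-0.416,0],[-0.339,-0.416,0]]' --delta_rot '[[0,0,-10],[0,0,-20],[0,0,-30],[0,0,-40],[0,0,-50],[0,0,-60],[0,0,-70],[0,0,-80]]' --hand '[0.085,0.085,0.085,0.085,0.085,0.085,0.085,0.085]' --newtons 40

```text
clock: 1.4
position: [0.4608, -0.1374, 0.2506]
orientation: [3.129, 0.266, 0.001]
force: [2.0, -0.8, -0.9]
grip_width: 0.0848
```

```bash
python3 go.py .479 -.108 .25 93
```

```text
t 1.4 pos [ 0.4608 -0.1374  0.2506] d [ 0.0229 -0.0259  0.0006] rot [ 7.000e-02 -0.000e+00 -8.327e+01] F [ 2.01 -0.82 -0.9 ] w 0.0848
```

servo_tool --xyz '[[0,0,0],[0,0,0],[0,0,0],[0,0,0],[0,0,0],[0,0,0],[0,0,0],[0,0,0]]' --delta_rot '[[0,0,-10],[0,0,-20],[0,0,-30],[0,0,-40],[0,0,-50],[0,0,-60],[0,0,-70],[0,0,-80]]' --hand '[0.085,0.085,0.085,0.085,0.085,0.085,0.085,0.085]'

```text
clock: 2.4
position: [0.46, -0.1392, 0.2504]
orientation: [2.226, 2.216, -0.0]
force: [-0.5, 0.5, 0.6]
grip_width: 0.0845
```

servo_tool --xyz '[[0,0,0],[0,0,0]]' --delta_rot '[[0,0,-3],[0,0,-3]]' --hand '[0.085,0.085]'

```text
clock: 2.65
position: [0.46, -0.1392, 0.2504]
orientation: [2.175, 2.267, -0.0]
force: [0.2, 0.4, -0.0]
grip_width: 0.0852
```

```bash
python3 go.py .479 -.108 .1 93
python3 - <<'E'
from h import *
s=cam("scene");crop(s,"a.png",100,50,300,220,2.6)
t=cam("top");crop(t,"b.png",300,150,200,150,4)
E
```

```text
t 2.65 pos [ 0.46   -0.1392  0.2504] d [0.0304 0.0202 0.1504] rot [ 0.01  0.01 -0.62] F [ 0.18  0.43 -0.05] w 0.0852
```

View pics/a.png

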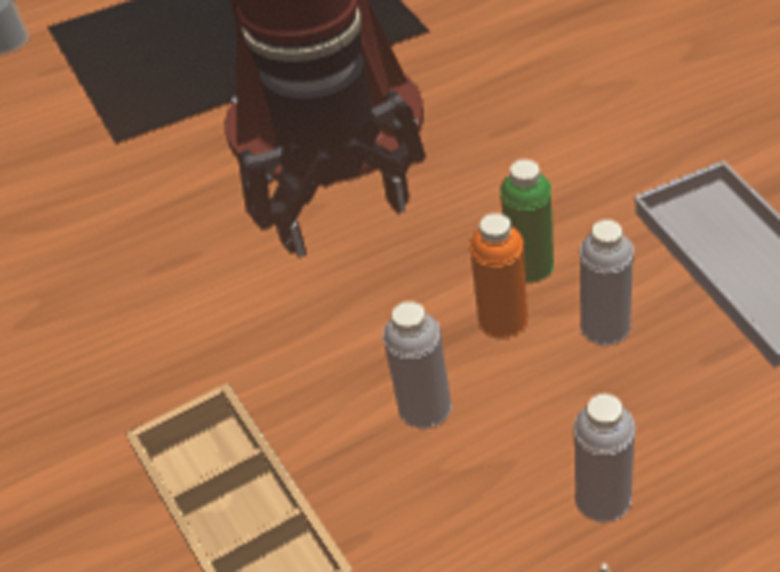

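servo_tool --xyz '[[0.03,0.02,0.02],[0.03,0.02,0.05],[0.03,0.02,0.08],[0.03,0.02,0.08],[0.03,0.02,0.08]]' --delta_rot '[[0,0,0],[0,0,0],[0,0,0],[0,0,0],[0,0,0]]' --hand '[0.085,0.085,0.085,0.085,0.085]'

```text
clock: 3.38
position: [0.4791, -0.1086, 0.1715]
orientation: [2.174, 2.266, 0.0]
force: [0.2, 0.3, 0.0]
grip_width: 0.0847
```

```bash
python3 go.py .479 -.108 .1 93
python3 - <<'E'
from h import *
s=cam("scene");crop(s,"a2.png",170,100,180,130,4.4)
t=cam("top");crop(t,"b2.png",300,170,150,120,5)
E
```

```text
t 3.38 pos [ 0.4791 -0.1086  0.1715] d [ 0.0007 -0.0001  0.0715] rot [ 0.05  0.04 -0.62] F [0.19 0.32 0.02] w 0.0847
```

View pics/a2.png

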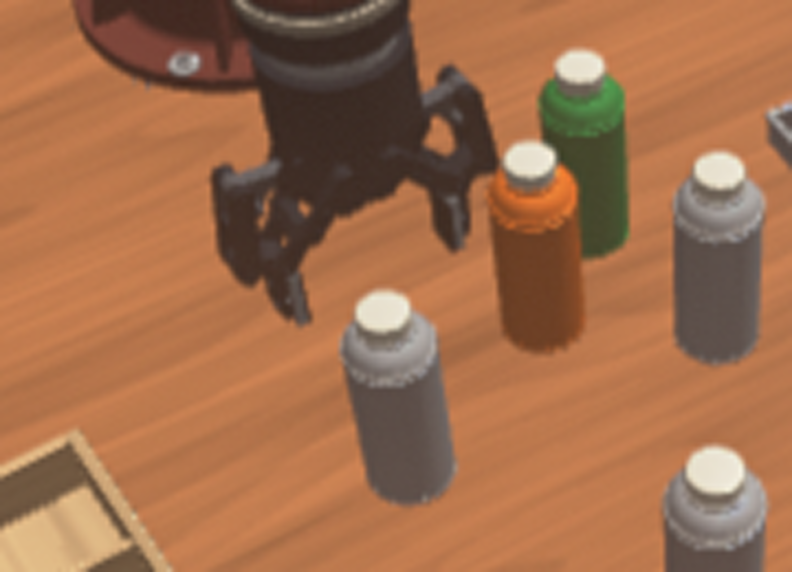

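View pics/b2.png

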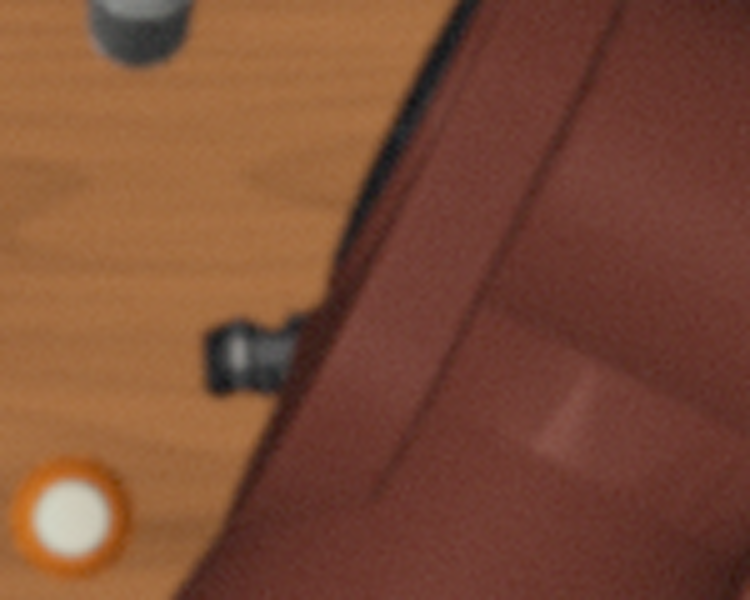

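servo_tool --xyz '[[0,0,0.02],[0,0,0.04],[0,0,0.06],[0,0,0.07],[0,0,0.07]]' --delta_rot '[[0,0,0],[0,0,0],[0,0,0],[0,0,0],[0,0,0]]' --hand '[0.085,0.085,0.085,0.085,0.085]'

```text
clock: 4.1
position: [0.478, -0.108, 0.0991]
orientation: [-2.173, -2.266, 0.001]
force: [0.3, 0.5, 0.9]
grip_width: 0.0849
```

servo_tool --xyz '[[0,0,0],[0,0,0],[0,0,0],[0,0,0],[0,0,0],[0,0,0]]' --delta_rot '[[0,0,0],[0,0,0],[0,0,0],[0,0,0],[0,0,0],[0,0,0]]' --hand '[0.07,0.065,0.06,0.055,0.045,0.045]' --newtons 40

```text
clock: 4.85
position: [0.4791, -0.1084, 0.1009]
orientation: [2.173, 2.267, 0.001]
force: [0.2, 1.9, 5.8]
grip_width: 0.0526
```

```bash
python3 go.py .479 -.108 .1 93
python3 - <<'E'
from h import *
s=cam("scene");crop(s,"a3.png",170,100,180,130,4.4)
E
```

```text
t 4.85 pos [ 0.4791 -0.1084  0.1009] d [ 0.0004 -0.0001  0.0009] rot [ 0.06  0.02 -0.58] F [0.22 1.91 5.83] w 0.0526
```

View pics/a3.png

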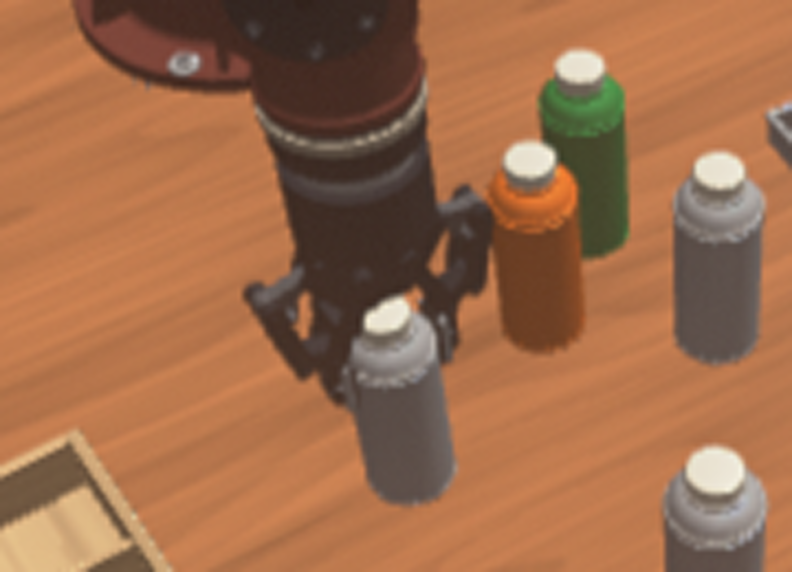

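servo_tool --xyz '[[0,0,-0.01],[0,0,-0.03],[0,0,-0.06],[0,0,-0.1],[0,0,-0.1],[0,0,-0.1],[0,0,-0.1],[0,0,-0.1]]' --delta_rot '[[0,0,0],[0,0,0],[0,0,0],[0,0,0],[0,0,0],[0,0,0],[0,0,0],[0,0,0]]' --hand '[0.045,0.045,0.045,0.045,0.045,0.045,0.045,0.045]'

```text
clock: 5.9
position: [0.4783, -0.1081, 0.1993]
orientation: [-2.173, -2.267, 0.001]
force: [1.2, 0.7, -1.3]
grip_width: 0.0523
```

```bash
python3 go.py .479 -.108 .1 93
python3 - <<'E'
from h import *
s=cam("scene");crop(s,"a4.png",170,80,180,130,4.4)
for i in range(4):
    cam("top"); print(robot.sense()["force"].round(2), robot.sense()["wrist_torque"].round(3))
E
```

```text
t 5.9 pos [ 0.4783 -0.1081  0.1993] d [0.     0.0009 0.0993] rot [-0.08 -0.04 -0.59] F [ 1.2   0.7  -1.26] w 0.0523
[ 0.63  0.22 -1.57] [-0.051  0.013 -0.039]
[-0.18 -0.37 -1.56] [-0.022 -0.032  0.014]
[-0.69 -0.15 -1.34] [-0.02   0.032 -0.085]
[ 0.37  0.24 -1.41] [ 0.037 -0.034 -0.044]
```

View pics/a4.png

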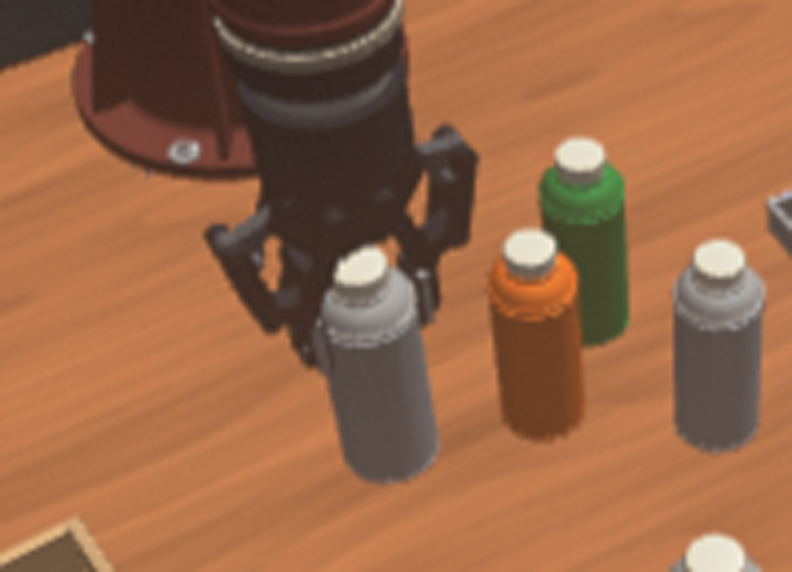

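```bash
python3 - <<'E'
from h import *
s=cam("scene")
for z in (.14,.0): print(proj(s,[.479,-.108,z]))
for z in (.24,.1): print(proj(s,[.479,-.108,z]))
E
python3 go.py .45 .285 .27 87.5
```

```text
(np.float64(256.4682261890895), np.float64(169.84068806293706))
(np.float64(263.2321636417255), np.float64(206.35795031808527))
(np.float64(250.68621068814355), np.float64(138.62464298713758))
(np.float64(258.5429054836658), np.float64(181.0415024444839))
t 6.2 pos [ 0.4787 -0.1083  0.2002] d [ 0.3942 -0.0121 -0.0698] rot [-0.01  0.    4.91] F [-0.39 -1.08 -1.28] w 0.0524
```

```bash
python3 go.py .416 .2865 .27 87.5
```

```text
t 6.2 pos [ 0.4787 -0.1083  0.2002] d [ 0.3971 -0.046  -0.0698] rot [-0.01  0.    4.91] F [-0.39 -1.08 -1.28] w 0.0524
```

servo_tool --xyz '[[0,0,-0.04],[0.01,0,-0.07],[0.05,-0.006,-0.07],[0.1,-0.012,-0.07],[0.15,-0.018,-0.07],[0.2,-0.024,-0.07],[0.25,-0.03,-0.07],[0.3,-0.035,-0.07]]' --delta_rot '[[0,0,0],[0,0,0],[0,0,1],[0,0,2],[0,0,3],[0,0,4],[0,0,5],[0,0,5]]' --hand '[0.045,0.045,0.045,0.045,0.045,0.045,0.045,0.045]'

```text
clock: 7.2
position: [0.4307, 0.1915, 0.2705]
orientation: [2.271, 2.17, 0.001]
force: [0.7, -0.1, -1.3]
grip_width: 0.052
```

servo_tool --xyz '[[0.05,0,0],[0.085,-0.003,0],[0.095,-0.003,0],[0.095,-0.003,0],[0.095,-0.003,0]]' --delta_rot '[[0,0,0],[0,0,0],[0,0,0],[0,0,0],[0,0,0]]' --hand '[0.045,0.045,0.045,0.045,0.045]'

```text
clock: 7.82
position: [0.4327, 0.2839, 0.2703]
orientation: [2.272, 2.169, -0.0]
force: [0.4, 0.2, -1.4]
grip_width: 0.0521
```

```bash
python3 go.py .416 .2865 .1044 87.5
python3 - <<'E'
from h import *
s=cam("scene");crop(s,"a5.png",250,40,200,150,4)
E
```

```text
t 7.83 pos [0.4327 0.2839 0.2703] d [ 0.0019 -0.0168  0.1659] rot [ 0.01  0.02 -0.15] F [ 0.37  0.25 -1.36] w 0.0521
```

View pics/a5.png

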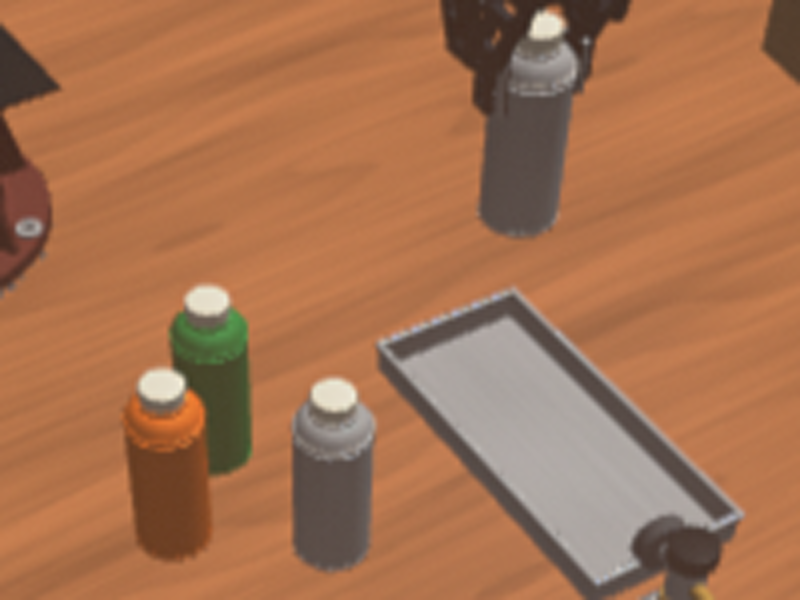

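servo_tool --xyz '[[0.002,-0.008,0.03],[0.002,-0.008,0.08],[0.002,-0.008,0.12],[0.002,-0.008,0.145],[0.002,-0.008,0.155],[0.002,-0.008,0.158],[0.002,-0.008,0.158]]' --delta_rot '[[0,0,0],[0,0,0],[0,0,0],[0,0,0],[0,0,0],[0,0,0],[0,0,0]]' --hand '[0.045,0.045,0.045,0.045,0.045,0.045,0.045]'

```text
clock: 8.75
position: [0.4252, 0.2873, 0.1133]
orientation: [2.271, 2.17, 0.002]
force: [0.8, 0.4, -0.4]
grip_width: 0.0525
```

```bash
python3 go.py .424 .286 .1035 87.5
python3 - <<'E'
from h import *
s=cam("scene");crop(s,"a6.png",300,60,150,130,4.6)
E
```

```text
t 8.75 pos [0.4252 0.2873 0.1133] d [-0.0013 -0.0012  0.0098] rot [ 0.08 -0.02 -0.11] F [ 0.82  0.44 -0.45] w 0.0525
```

View pics/a6.png

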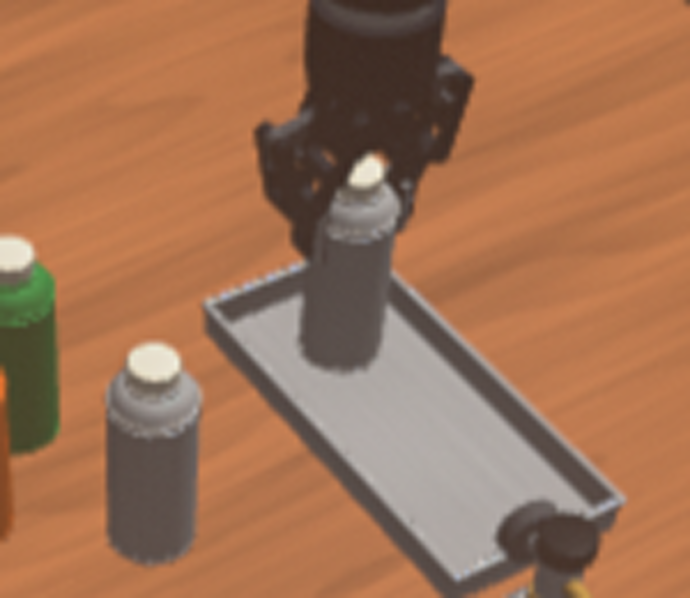

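servo_tool --xyz '[[0,0,0.003],[0,0,0.006],[0,0,0.007],[0,0,0.007]]' --delta_rot '[[0,0,0],[0,0,0],[0,0,0],[0,0,0]]' --hand '[0.045,0.045,0.045,0.045]'

```text
clock: 9.3
position: [0.4244, 0.2873, 0.1051]
orientation: [-2.271, -2.171, 0.001]
force: [0.4, 0.1, -1.5]
grip_width: 0.0527
```

servo_tool --xyz '[[0,0,0.001],[0,0,0.001],[0,0,0.001]]' --delta_rot '[[0,0,0],[0,0,0],[0,0,0]]' --hand '[0.045,0.045,0.045]'

```text
clock: 9.68
position: [0.4246, 0.2873, 0.1043]
orientation: [2.271, 2.171, -0.0]
force: [0.3, -0.9, -1.7]
grip_width: 0.0524
```

servo_tool --xyz '[[0,0,0.001],[0,0,0.001],[0,0,0.001]]' --delta_rot '[[0,0,0],[0,0,0],[0,0,0]]' --hand '[0.045,0.045,0.045]'

```text
clock: 10.05
position: [0.4249, 0.2874, 0.1039]
orientation: [2.271, 2.17, 0.001]
force: [0.2, -0.5, 5.7]
grip_width: 0.0522
```

servo_tool --xyz '[[0,0,0.001],[0,0,0.001],[0,0,0.001]]' --delta_rot '[[0,0,0],[0,0,0],[0,0,0]]' --hand '[0.045,0.045,0.045]'

```text
clock: 10.42
position: [0.4252, 0.2874, 0.1039]
orientation: [2.27, 2.17, 0.002]
force: [-3.4, -1.9, 13.4]
grip_width: 0.0523
```

servo_tool --xyz '[[0,0,-0.001],[0,0,-0.001],[0,0,-0.001],[0,0,-0.001],[0,0,-0.001],[0,0,-0.001]]' --delta_rot '[[0,0,0],[0,0,0],[0,0,0],[0,0,0],[0,0,0],[0,0,0]]' --hand '[0.055,0.06,0.07,0.085,0.085,0.085]'

```text
clock: 11.18
position: [0.4245, 0.2873, 0.1032]
orientation: [2.271, 2.171, -0.0]
force: [-0.4, 0.2, 0.6]
grip_width: 0.0851
```

servo_tool --xyz '[[0,0,-0.03],[0,0,-0.07],[0,0,-0.08],[0,0,-0.08]]' --delta_rot '[[0,0,0],[0,0,0],[0,0,0],[0,0,0]]' --hand '[0.085,0.085,0.085,0.085]'

```text
clock: 11.68
position: [0.4249, 0.2874, 0.1836]
orientation: [2.271, 2.17, 0.001]
force: [0.6, 0.1, -0.2]
grip_width: 0.0847
```

```bash
python3 go.py .486 .1033 .185 93
python3 - <<'E'
from h import *
s=cam("scene");crop(s,"a7.png",240,60,200,150,4)
E
```

```text
t 11.68 pos [0.4249 0.2874 0.1836] d [-0.1811  0.0694 -0.0014] rot [ 0.06 -0.01 -5.59] F [ 0.6   0.07 -0.21] w 0.0847
```

View pics/a7.png

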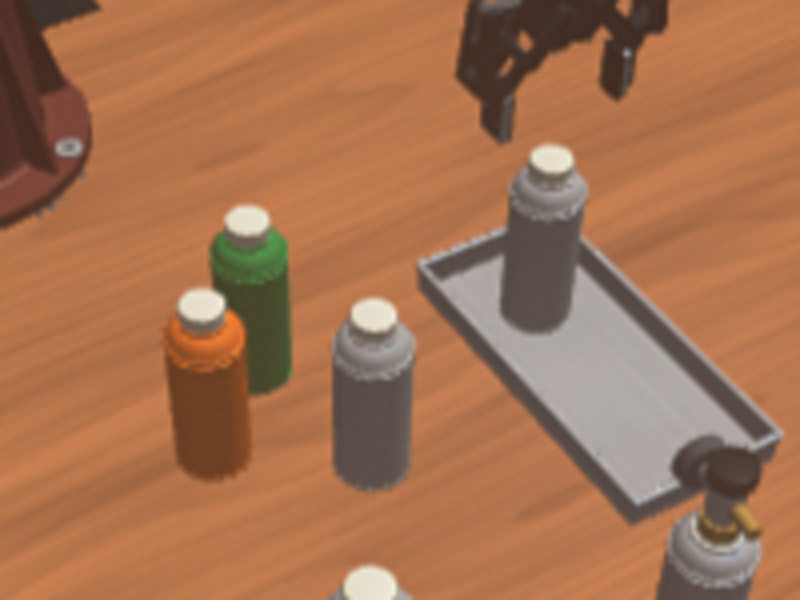

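servo_tool --xyz '[[-0.05,0.02,-0.01],[-0.1,0.04,-0.01],[-0.15,0.06,-0.01],[-0.18,0.069,-0.01],[-0.181,0.069,-0.005],[-0.181,0.069,-0.005],[-0.181,0.069,-0.005]]' --delta_rot '[[0,0,0],[0,0,0],[0,0,0],[0,0,0],[0,0,0],[0,0,0],[0,0,0]]' --hand '[0.085,0.085,0.085,0.085,0.085,0.085,0.085]'

```text
clock: 12.6
position: [0.4848, 0.1043, 0.1878]
orientation: [-2.269, -2.172, 0.001]
force: [-0.4, 0.3, -0.3]
grip_width: 0.0856
```

```bash
python3 go.py .486 .1033 .1 87.5
```

```text
t 12.6 pos [0.4848 0.1043 0.1878] d [-0.0009  0.0013  0.0878] rot [-0.05 -0.   -0.02] F [-0.45  0.33 -0.34] w 0.0856
```

servo_tool --xyz '[[-0.001,0.001,0.02],[-0.001,0.001,0.05],[-0.001,0.001,0.075],[-0.001,0.001,0.087],[-0.001,0.001,0.087],[-0.001,0.001,0.087]]' --delta_rot '[[0,0,0],[0,0,0],[0,0,0],[0,0,0],[0,0,0],[0,0,0]]' --hand '[0.085,0.085,0.085,0.085,0.085,0.085]'

```text
clock: 13.35
position: [0.4868, 0.1024, 0.1021]
orientation: [2.27, 2.17, 0.001]
force: [0.6, -0.4, 0.4]
grip_width: 0.0852
```

servo_tool --xyz '[[0,0,0],[0,0,0],[0,0,0],[0,0,0],[0,0,0],[0,0,0]]' --delta_rot '[[0,0,0],[0,0,0],[0,0,0],[0,0,0],[0,0,0],[0,0,0]]' --hand '[0.07,0.065,0.06,0.055,0.045,0.045]' --newtons 40

```text
clock: 14.1
position: [0.4865, 0.1025, 0.1017]
orientation: [2.271, 2.171, 0.001]
force: [-0.5, 3.2, 5.5]
grip_width: 0.0521
```

servo_tool --xyz '[[0,0,-0.01],[0,0,-0.03],[0,0,-0.06],[0,0,-0.1],[0,0,-0.1],[0,0,-0.1],[0,0,-0.1],[0,0,-0.1]]' --delta_rot '[[0,0,0],[0,0,0],[0,0,0],[0,0,0],[0,0,0],[0,0,0],[0,0,0],[0,0,0]]' --hand '[0.045,0.045,0.045,0.045,0.045,0.045,0.045,0.045]'

```text
clock: 15.1
position: [0.4857, 0.1023, 0.2002]
orientation: [-2.27, -2.17, 0.002]
force: [0.3, -0.5, -3.4]
grip_width: 0.0515
```

```bash
python3 - <<'E'
from h import *
s=cam("scene");crop(s,"a8.png",240,60,200,150,4)
for i in range(4):
    cam("top"); print(robot.sense()["force"].round(2), robot.sense()["wrist_torque"].round(3))
E
python3 go.py .486 .1033 .1 87.5
```

```text
[-1.28  0.31 -4.34] [-0.004  0.025 -0.02 ]
[ 0.4   0.22 -3.46] [ 0.011 -0.028 -0.031]
[ 0.1   0.47 -3.87] [-0.014 -0.036  0.035]
[-0.32 -0.14 -3.12] [ 0.02  -0.034 -0.016]
t 15.35 pos [0.4861 0.1023 0.2011] d [ 0.001  -0.0002  0.1011] rot [-0.02  0.01 -0.09] F [-0.32 -0.14 -3.12] w 0.0519
```

View pics/a8.png

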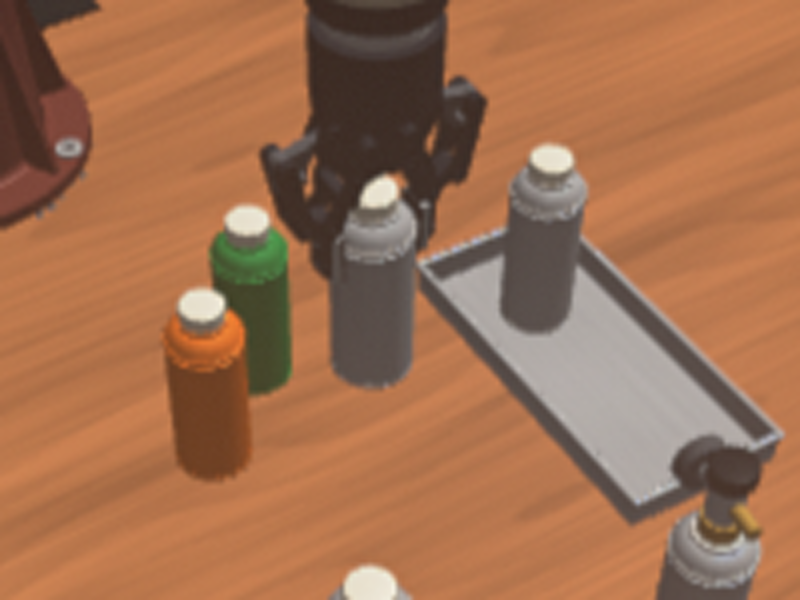

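```bash
python3 go.py .430 -.3156 .27 93
```

```text
t 15.35 pos [0.4861 0.1023 0.2011] d [-0.42   -0.0372 -0.0689] rot [-0.02  0.01 -5.59] F [-0.32 -0.14 -3.12] w 0.0519
```

servo_tool --xyz '[[0,0,-0.04],[-0.01,0,-0.07],[-0.05,-0.003,-0.07],[-0.1,-0.009,-0.07],[-0.15,-0.013,-0.07],[-0.2,-0.018,-0.07],[-0.25,-0.022,-0.07],[-0.3,-0.027,-0.07]]' --delta_rot '[[0,0,0],[0,0,0],[0,0,-1],[0,0,-2],[0,0,-3],[0,0,-4],[0,0,-5],[0,0,-5.5]]' --hand '[0.045,0.045,0.045,0.045,0.045,0.045,0.045,0.045]'

```text
clock: 16.35
position: [0.4453, -0.1978, 0.2714]
orientation: [2.163, 2.277, 0.0]
force: [1.4, -0.1, -4.2]
grip_width: 0.0521
```

servo_tool --xyz '[[-0.05,0,0],[-0.09,0,0],[-0.11,0,0],[-0.12,0,0],[-0.12,0,0],[-0.12,0,0]]' --delta_rot '[[0,0,0],[0,0,0],[0,0,0],[0,0,0],[0,0,0],[0,0,0]]' --hand '[0.045,0.045,0.045,0.045,0.045,0.045]'

```text
clock: 17.1
position: [0.452, -0.3149, 0.2715]
orientation: [2.163, 2.278, 0.0]
force: [0.0, 0.0, -3.6]
grip_width: 0.0522
```

```bash
python3 go.py .430 -.3156 .16 93
```

```text
t 17.1 pos [ 0.452  -0.3149  0.2715] d [ 0.0005 -0.0221  0.1115] rot [ 0.01 -0.   -0.02] F [ 0.04  0.04 -3.6 ] w 0.0522
```

servo_tool --xyz '[[0,-0.01,0.03],[0,-0.022,0.07],[0,-0.022,0.1],[0,-0.022,0.11],[0,-0.022,0.11],[0,-0.022,0.11]]' --delta_rot '[[0,0,0],[0,0,0],[0,0,0],[0,0,0],[0,0,0],[0,0,0]]' --hand '[0.045,0.045,0.045,0.045,0.045,0.045]'

```text
clock: 17.85
position: [0.4306, -0.3176, 0.163]
orientation: [2.162, 2.276, -0.001]
force: [-0.7, 1.1, -3.9]
grip_width: 0.0519
```

```bash
python3 go.py .430 -.3156 .106 93
python3 - <<'E'
from h import *
s=cam("scene");crop(s,"a9.png",110,160,150,140,4.2)
E
```

```text
t 17.85 pos [ 0.4306 -0.3176  0.163 ] d [ 0.0021 -0.0005  0.057 ] rot [ 0.08  0.11 -0.06] F [-0.69  1.07 -3.89] w 0.0519
```

View pics/a9.png

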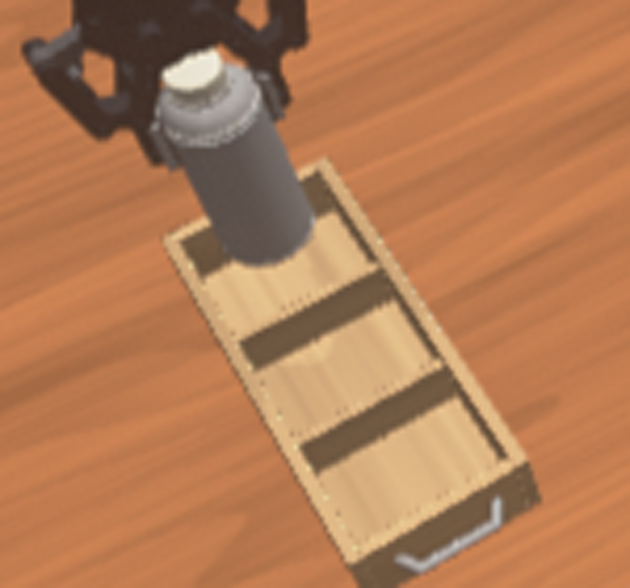

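Run:
```python
from h import *
s=cam("scene")
f=lambda p:((np.array(proj(s,p))+.4-[110,160])*4.2).round(0)
print("foot now",f([.4306,-.3176,.061]),"cap now",f([.4306,-.3176,.201]),"foot down",f([.4306,-.3176,.006]))
c,n=np.cos(.051),np.sin(.051)
for x,y in((-.12,-.044),(-.12,.044),(-.044,.044),(-.044,-.044)):
    X=.5118+c*x-n*y;Y=-.3114+n*x+c*y; print(f([X,Y,.046]),f([X,Y,.006]))
```

```text
foot now [268. 231.] cap now [193.  67.] foot down [293. 287.]
[181. 237.] [202. 277.]
[321. 168.] [338. 209.]
[376. 252.] [391. 292.]
[232. 326.] [252. 365.]
```

servo_tool --xyz '[[0.001,0,0.015],[0.002,0,0.03],[0.002,0,0.042],[0.002,0,0.047],[0.002,0,0.05],[0.002,0,0.05]]' --delta_rot '[[0,0,0],[0,0,0],[0,0,0],[0,0,0],[0,0,0],[0,0,0]]' --hand '[0.045,0.045,0.045,0.045,0.045,0.045]'

```text
clock: 18.7
position: [0.4298, -0.3152, 0.1114]
orientation: [2.164, 2.277, -0.0]
force: [-0.8, 0.2, -3.6]
grip_width: 0.0521
```

servo_tool --xyz '[[0,0,0.001],[0,0,0.002],[0,0,0.003],[0,0,0.003]]' --delta_rot '[[0,0,0],[0,0,0],[0,0,0],[0,0,0]]' --hand '[0.045,0.045,0.045,0.045]'

```text
clock: 19.2
position: [0.4297, -0.3151, 0.1082]
orientation: [-2.164, -2.277, 0.0]
force: [0.2, -0.5, -3.6]
grip_width: 0.0519
```

servo_tool --xyz '[[0,0,0.001],[0,0,0.001],[0,0,0.001]]' --delta_rot '[[0,0,0],[0,0,0],[0,0,0]]' --hand '[0.045,0.045,0.045]'

```text
clock: 19.58
position: [0.4299, -0.3152, 0.1077]
orientation: [2.164, 2.277, 0.0]
force: [-0.5, 2.1, 2.3]
grip_width: 0.0519
```

servo_tool --xyz '[[0,0,0.001],[0,0,0.001],[0,0,0.001]]' --delta_rot '[[0,0,0],[0,0,0],[0,0,0]]' --hand '[0.045,0.045,0.045]'

```text
clock: 19.95
position: [0.4301, -0.3152, 0.1077]
orientation: [2.163, 2.276, 0.0]
force: [-1.2, 5.3, 11.3]
grip_width: 0.0521
```

Contact was at 0.1077, as predicted. I'll release and rise.

servo_tool --xyz '[[0,0,-0.001],[0,0,-0.001],[0,0,-0.001],[0,0,-0.001],[0,0,-0.001],[0,0,-0.001]]' --delta_rot '[[0,0,0],[0,0,0],[0,0,0],[0,0,0],[0,0,0],[0,0,0]]' --hand '[0.055,0.06,0.07,0.085,0.085,0.085]'

```text
clock: 20.7
position: [0.4298, -0.3152, 0.1073]
orientation: [2.164, 2.277, -0.0]
force: [0.0, -0.2, 0.1]
grip_width: 0.0851
```

servo_tool --xyz '[[0,0,-0.03],[0,0,-0.07],[0,0,-0.085],[0,0,-0.085]]' --delta_rot '[[0,0,0],[0,0,0],[0,0,0],[0,0,0]]' --hand '[0.085,0.085,0.085,0.085]'

```text
clock: 21.2
position: [0.4301, -0.3156, 0.1929]
orientation: [2.163, 2.276, -0.0]
force: [-0.5, -0.3, -0.5]
grip_width: 0.0843
```

```bash
python3 go.py .6666 -.0177 .195 90
python3 - <<'E'
from h import *
s=cam("scene");crop(s,"a10.png",110,140,260,190,3)
E
```

```text
t 21.2 pos [ 0.4301 -0.3156  0.1929] d [ 0.2855  0.2513 -0.0022] rot [0.06 0.08 2.91] F [-0.53 -0.3  -0.53] w 0.0843
```

View pics/a10.png

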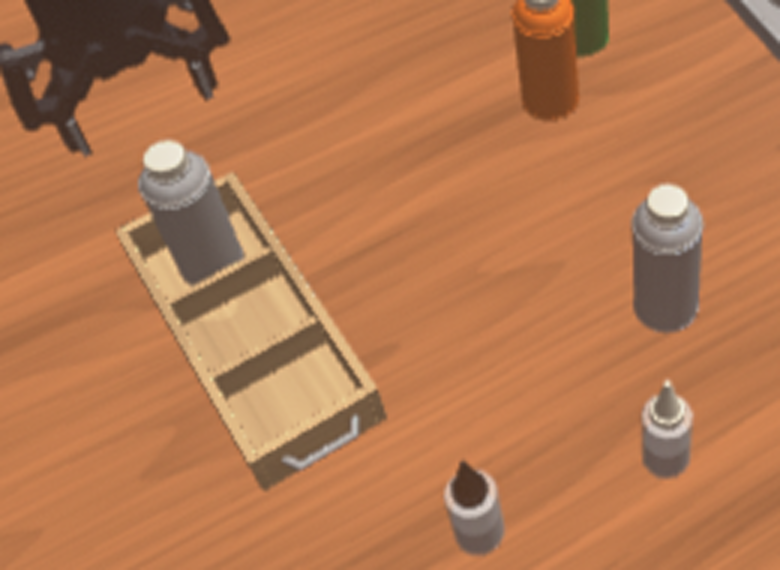

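servo_tool --xyz '[[0.03,0.03,-0.01],[0.07,0.062,-0.01],[0.11,0.1,-0.01],[0.15,0.135,-0.01],[0.19,0.17,-0.01],[0.23,0.205,-0.01],[0.26,0.235,-0.01],[0.285,0.251,-0.005]]' --delta_rot '[[0,0,0],[0,0,0],[0,0,0],[0,0,0],[0,0,0],[0,0,0],[0,0,0],[0,0,0]]' --hand '[0.085,0.085,0.085,0.085,0.085,0.085,0.085,0.085]'

```text
clock: 22.25
position: [0.6663, -0.016, 0.1949]
orientation: [-2.162, -2.277, 0.002]
force: [0.3, 0.0, 0.2]
grip_width: 0.0849
```

servo_tool --xyz '[[0,0,0],[0,0,0],[0,0,0]]' --delta_rot '[[0,0,0],[0,0,0],[0,0,0]]' --hand '[0.085,0.085,0.085]'

```text
clock: 22.62
position: [0.6655, -0.0187, 0.197]
orientation: [-2.165, -2.276, 0.001]
force: [-0.1, 0.4, -0.0]
grip_width: 0.085
```

```bash
python3 go.py .6666 -.0177 .1 93;python3 - <<'E'
from h import *
s=cam("scene");crop(s,"a11.png",230,130,180,140,4)
E
```

```text
t 22.62 pos [ 0.6655 -0.0187  0.197 ] d [0.001  0.0012 0.097 ] rot [-0.03  0.01 -0.16] F [-0.13  0.4  -0.02] w 0.085
```

View pics/a11.png

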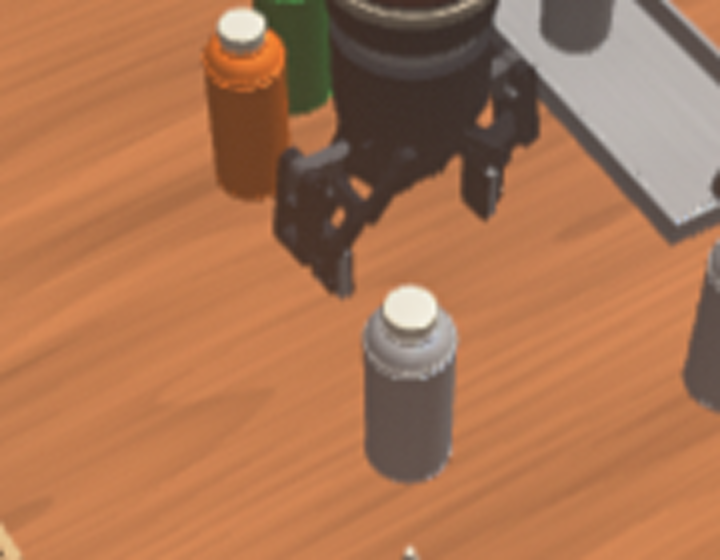

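The open fingers straddle the can, with tips near (345,290) and (487,212) and the cap at (410,310). Now down, grip and lift.

servo_tool --xyz '[[0.001,0.001,0.02],[0.001,0.001,0.05],[0.001,0.001,0.08],[0.001,0.001,0.096],[0.001,0.001,0.096],[0.001,0.001,0.096]]' --delta_rot '[[0,0,0],[0,0,0],[0,0,0],[0,0,0],[0,0,0],[0,0,0]]' --hand '[0.085,0.085,0.085,0.085,0.085,0.085]'

```text
clock: 23.42
position: [0.6675, -0.0169, 0.1025]
orientation: [2.163, 2.276, 0.001]
force: [0.9, -0.5, 0.6]
grip_width: 0.085
```

servo_tool --xyz '[[0,0,0],[0,0,0],[0,0,0],[0,0,0],[0,0,0],[0,0,0]]' --delta_rot '[[0,0,0],[0,0,0],[0,0,0],[0,0,0],[0,0,0],[0,0,0]]' --hand '[0.07,0.065,0.06,0.055,0.045,0.045]' --newtons 40

```text
clock: 24.18
position: [0.6672, -0.0169, 0.1017]
orientation: [2.164, 2.276, 0.0]
force: [-0.4, -0.9, 2.7]
grip_width: 0.0522
```

servo_tool --xyz '[[0,0,-0.01],[0,0,-0.03],[0,0,-0.06],[0,0,-0.1],[0,0,-0.1],[0,0,-0.1],[0,0,-0.1],[0,0,-0.1]]' --delta_rot '[[0,0,0],[0,0,0],[0,0,0],[0,0,0],[0,0,0],[0,0,0],[0,0,0],[0,0,0]]' --hand '[0.045,0.045,0.045,0.045,0.045,0.045,0.045,0.045]'

```text
clock: 25.18
position: [0.6663, -0.0166, 0.2]
orientation: [-2.163, -2.276, 0.002]
force: [-0.2, 0.4, -4.3]
grip_width: 0.0524
```

```bash
python3 - <<'E'
from h import *
for i in range(5):
    cam("top"); print(robot.sense()["force"].round(2))
E
python3 go.py .594 -.307 .2 93;python3 go.py .53 .2815 .27 87.5
```

```text
[-0.    0.17 -4.2 ]
[ 1.01 -0.59 -3.71]
[ 0.21  0.31 -2.75]
[ 0.77 -0.59 -3.8 ]
[ 0.1  -0.16 -3.74]
t 25.43 pos [ 0.6668 -0.0167  0.2011] d [-0.2862 -0.0875  0.0011] rot [-0.02  0.   -0.09] F [ 0.1  -0.16 -3.74] w 0.0523
t 25.43 pos [ 0.6668 -0.0167  0.2011] d [ 0.3048 -0.1215 -0.0689] rot [-0.02  0.    5.41] F [ 0.1  -0.16 -3.74] w 0.0523
```

servo_tool --xyz '[[-0.03,-0.009,-0.01],[-0.07,-0.022,-0.01],[-0.115,-0.035,-0.01],[-0.16,-0.05,-0.01],[-0.205,-0.063,-0.01],[-0.245,-0.075,-0.01],[-0.275,-0.084,-0.01],[-0.286,-0.0875,-0.005]]' --delta_rot '[[0,0,0],[0,0,0],[0,0,0],[0,0,0],[0,0,0],[0,0,0],[0,0,0],[0,0,0]]' --hand '[0.045,0.045,0.045,0.045,0.045,0.045,0.045,0.045]'

```text
clock: 26.42
position: [0.5936, -0.3087, 0.2065]
orientation: [2.166, 2.274, -0.0]
force: [-0.9, 0.4, -3.3]
grip_width: 0.052
```

servo_tool --xyz '[[0,0,0.01],[0,0,0.03],[0,0,0.04],[0,0,0.04],[0,0,0.04]]' --delta_rot '[[0,0,0],[0,0,0],[0,0,0],[0,0,0],[0,0,0]]' --hand '[0.045,0.045,0.045,0.045,0.045]'

```text
clock: 27.05
position: [0.5943, -0.3066, 0.1668]
orientation: [2.163, 2.277, 0.0]
force: [0.6, -0.3, -3.4]
grip_width: 0.0524
```

```bash
python3 go.py .594 -.307 .1077 93
python3 - <<'E'
from h import *
s=cam("scene");crop(s,"a12.png",110,160,190,150,4)
f=lambda p:((np.array(proj(s,p))+.4-[110,160])*4).round(0)
P=robot.sense()["position"]
print("cap",f([P[0],P[1],P[2]+.04]),"foot down",f([P[0],P[1],.006]))
E
```

```text
t 27.05 pos [ 0.5943 -0.3066  0.1668] d [-0.0004 -0.0004  0.0591] rot [ 0.03  0.03 -0.06] F [ 0.59 -0.27 -3.36] w 0.0524
cap [312. 257.] foot down [399. 461.]
```

View pics/a12.png

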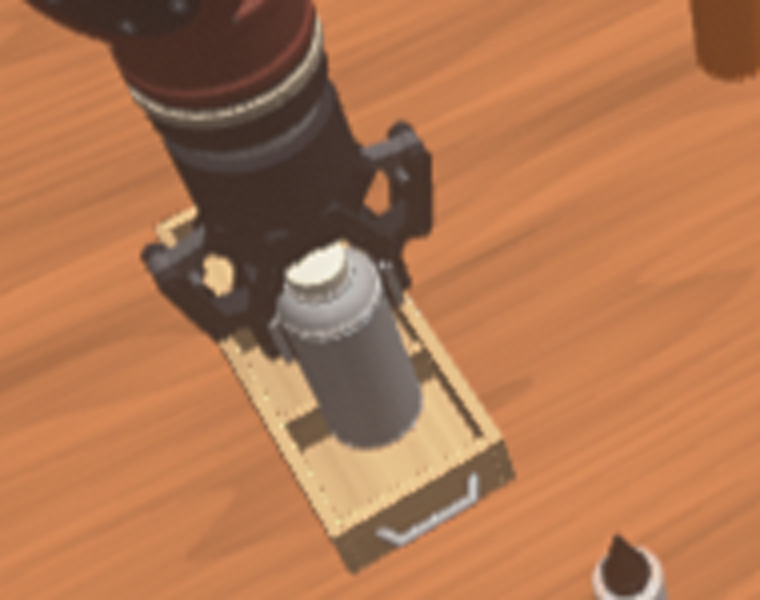

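servo_tool --xyz '[[0,0,0.015],[0,0,0.035],[0,0,0.047],[0,0,0.052],[0,0,0.055],[0,0,0.057],[0,0,0.058],[0,0,0.058]]' --delta_rot '[[0,0,0],[0,0,0],[0,0,0],[0,0,0],[0,0,0],[0,0,0],[0,0,0],[0,0,0]]' --hand '[0.045,0.045,0.045,0.045,0.045,0.045,0.045,0.045]'

```text
clock: 28.1
position: [0.5941, -0.3069, 0.1086]
orientation: [2.164, 2.277, -0.0]
force: [0.1, 0.2, -3.6]
grip_width: 0.0524
```

servo_tool --xyz '[[0,0,0.001],[0,0,0.001],[0,0,0.001]]' --delta_rot '[[0,0,0],[0,0,0],[0,0,0]]' --hand '[0.045,0.045,0.045]'

```text
clock: 28.48
position: [0.5943, -0.307, 0.1078]
orientation: [2.164, 2.277, 0.0]
force: [-0.0, -0.2, 0.1]
grip_width: 0.0523
```

servo_tool --xyz '[[0,0,0.001],[0,0,0.001],[0,0,0.001]]' --delta_rot '[[0,0,0],[0,0,0],[0,0,0]]' --hand '[0.045,0.045,0.045]'

```text
clock: 28.85
position: [0.5944, -0.307, 0.1077]
orientation: [2.163, 2.276, 0.0]
force: [-1.5, 1.0, 7.0]
grip_width: 0.0524
```

servo_tool --xyz '[[0,0,-0.001],[0,0,-0.001],[0,0,-0.001],[0,0,-0.001],[0,0,-0.001],[0,0,-0.001]]' --delta_rot '[[0,0,0],[0,0,0],[0,0,0],[0,0,0],[0,0,0],[0,0,0]]' --hand '[0.055,0.06,0.07,0.085,0.085,0.085]'

```text
clock: 29.6
position: [0.594, -0.3068, 0.1073]
orientation: [2.164, 2.277, -0.0]
force: [0.9, 0.5, -0.6]
grip_width: 0.085
```

servo_tool --xyz '[[0,0,-0.03],[0,0,-0.07],[0,0,-0.12],[0,0,-0.14],[0,0,-0.14]]' --delta_rot '[[0,0,0],[0,0,0],[0,0,0],[0,0,0],[0,0,0]]' --hand '[0.085,0.085,0.085,0.085,0.085]'

```text
clock: 30.22
position: [0.5948, -0.3074, 0.2493]
orientation: [2.162, 2.275, 0.0]
force: [1.2, -0.8, -0.8]
grip_width: 0.0847
```

servo_tool --xyz '[[0.05,0,0],[0.1,0,0],[0.15,0,0],[0.2,0,0],[0.25,0,0],[0.28,0,0],[0.28,0,0],[0.28,0,0]]' --delta_rot '[[0,0,0],[0,0,0],[0,0,0],[0,0,0],[0,0,0],[0,0,0],[0,0,0],[0,0,0]]' --hand '[0.085,0.085,0.085,0.085,0.085,0.085,0.085,0.085]'

```text
clock: 31.22
position: [0.5795, -0.0275, 0.246]
orientation: [-2.163, -2.276, 0.002]
force: [0.2, 0.4, 0.6]
grip_width: 0.0848
```

Run:
```python
from h import *
s=cam("scene");crop(s,"f1.png",110,40,390,290,2)
t=cam("top");cv2.imwrite("pics/f2.png",t["frame"][:,:,::-1])
S=robot.sense();print(S["clock"],S["position"],S["force"])
```

```text
31.325 [ 0.57966298 -0.02808876  0.24649721] [-0.32701482  0.5231338   0.69007363]
```

View pics/f1.png

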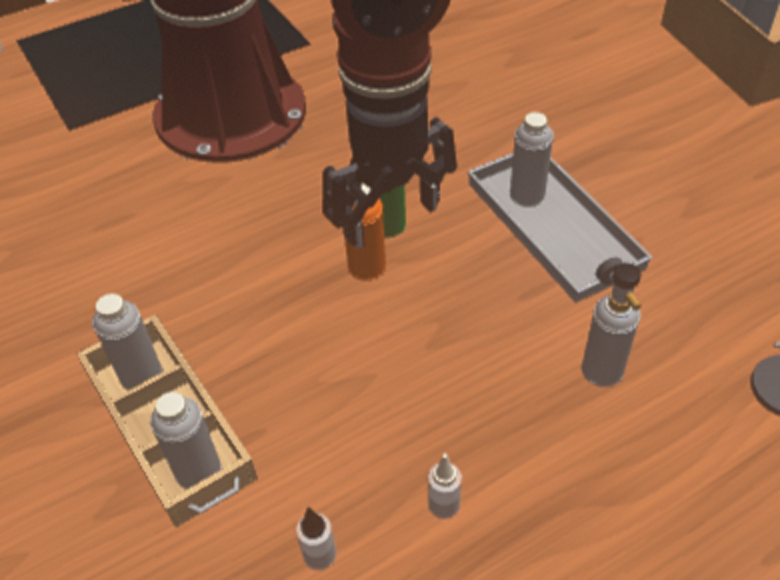

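View pics/f2.png

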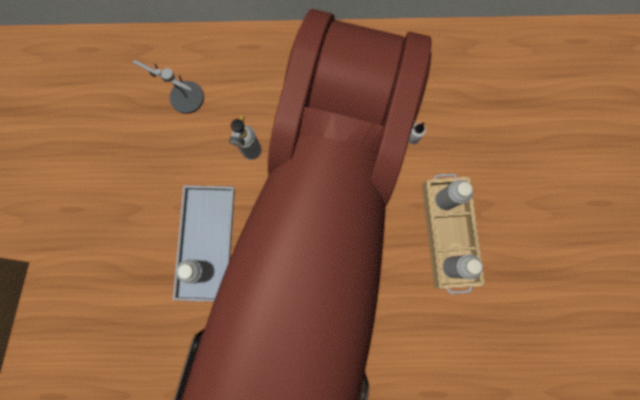

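Both views show one can in the tray, and two in the rack in separate compartments. All three are upright, the bystanders haven't moved, and the gripper is touching nothing.

```bash
python3 -c "
from station import ticket
print(ticket.sign_off())"
```

```text
the job is handed in; nothing more can be done
None
```

The job is done and handed in at about 31 s on the clock. I found one empty can and two full ones. The sign-off gave no verdict.

| Can (start position x, y in m) | Weight felt on lifting | Verdict | Where it stands now |
|---|---|---|---|
| (0.48, -0.11) | about 1.4 N | empty | steel tray |
| (0.49, 0.10) | about 3.6 N | full | rack compartment nearest the robot |
| (0.67, -0.02) | about 3.7 N | full | rack compartment farthest from the robot |

- **Setting down:** each can was lowered until the wrist force showed contact, then released. The greatest wrist force I read was about 14 N.
- **Last pictures:** all three cans were upright in place. The regulator can and both coloured look-alikes had not moved, nor had the two dropper bottles. The gripper was clear of everything.
- **Disagreements:** the two cameras placed the cans up to about 6 mm apart, so I used the combined fit, and the grasps and placements came out fine. The 1.4 N reading is slightly above the 1.0 to 1.2 N expected of an empty can. Single readings scattered by a few tenths of a newton, and up to about 1 N with a full can. It is still far below the 3.2 N of the lightest full can.

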